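# Seat a work pallet in its nest and set the clamp screw a quarter turn off

## Task

Push the work pallet home in its nest: twist the black spring-return cam knob at the front of the nest clockwise to its stop, so that its cam shoves the pallet up against the two rear stops, and let it spring back. Then turn the steel thumbscrew on the side bracket clockwise until it seats, and back it off a quarter turn so that the pallet has running clearance. Finish still gripping the thumbscrew at that setting (do not let go), and leave the other things on the bench undisturbed.

Things in the scene. Friction and masses are not known exactly. Their poses are not given: they have to be found in the camera images.
- nest: Fixed grey metal pallet nest: 12 mm plate 250 x 276 mm, two end stops at the rear (+x), side guides, a bracket at its left (+y; y 84 to 134, 36 wide, top z = 51 mm). Origin at bench level where the centre of a pallet that is home stands; x from the cam knob to the rear stops, z up. Vertical axes in this frame: cam at (-99, 0) mm, thumbscrew at (0, 96) mm.
- pallet: Loose work pallet with small boards, 156 x 200 x 29 mm, 0.45 kg, in the nest on its 12 mm plate (rail tops z = 31 mm, corner posts 41). Origin at the centre of its underside, axes as the nest's. It starts 4 to 8 mm short of the rear stops (to the nest's -x); home is x = 0 in the nest's frame, where a full twist of the cam knob brings it to within 1 mm.
- cam_knob (a point): Black bar-grip knob on the cam, at the front middle of the nest: a disc 36 mm across and 8 mm high with an upright grip bar 46 mm long and 13 mm thick, 8 to 36 mm above the origin. Origin on the turning axis at the disc's underside, 33 mm above the bench; x along the bar, z up.
- cam (a joint): Turn of the cam knob, rad: 0 at rest (bar along the nest's x), grows clockwise seen from above, solid stop at 1.2. Spring-return: 0.04 N m at rest, 0.19 N m at the stop, up to 0.05 N m more while it pushes the pallet; springs back to 0 when let go.
- thumbscrew_head (a point): Steel spade head of the thumbscrew on the side bracket: a collar 22 mm across and 8 mm high with an upright flat blade 34 mm wide and 9 mm thick, 8 to 36 mm above the origin. Origin on the screw's vertical axis at the collar's underside, 52 mm above the bench when seated; x along the blade's width, z up.
- thumbscrew (a joint): Turn of the thumbscrew, rad: 0 is seated, a solid stop (blade's x then along the nest's x); grows as it is backed off, counter-clockwise from above. Starts 1.8 to 2.7 off its seat; limit 4.5. The screw rises 0.95 mm per rad; friction about 0.04 N m, so it stays where it is left. A quarter turn off the seat is 1.57.
- nippers: Bystander: nippers, 48 x 111 x 12 mm, lying on the bench to the right of the nest. Origin at the middle of the underside.
- tweezers: Bystander: tweezers, 15 x 129 x 9 mm, lying on the bench to the left of the nest. Origin at the middle of the underside.
- bin: Bystander: small parts bin, 94 x 63 x 42 mm, at the left front. Origin at the middle of the underside.
- swab_tub: Bystander: tub of swabs, 58 mm across, 76 mm high, at the right front. Origin at the middle of the underside.

How it is judged:
On the way, in this order (a step that is already met when the one before it is completed fails the run):
1. the cam knob is twisted to its stop and the pallet stands against the rear stops (value of joint cam above 1.08 rad and x of pallet in the frame of nest above -0.002 m), for 0.1 s.
2. the cam knob is let go and has sprung back, the pallet still home (x of pallet in the frame of nest above -0.002 m and value of joint cam below 0.15 rad and contact force between the fingers and cam below 0.3 N), for 0.2 s.
3. the thumbscrew is seated (value of joint thumbscrew below 0.1 rad), for 0.2 s.
At the end, for the whole second after the job is handed in: The thumbscrew, after seating, stands still a quarter turn off its seat (1.25 to 1.89 rad) with the fingers gripping its head (over 2 N); the cam knob is back at rest (under 0.15 rad) and untouched; the pallet is within 2 mm of home against the rear stops (all of step 2 and value of joint thumbscrew between 1.25 and 1.89 rad and velocity of joint thumbscrew between -0.1 and 0.1 rad/s and contact force between the fingers and thumbscrew above 2 N); the arm keeps its last pose, push and grip.
It fails at once if a bystander is disturbed (moved over 30 mm) (distance of any of nippers, tweezers, bin, swab_tub from where it was at the start of the episode above 0.03 m).
It also fails if it takes over 72 s, if anything falls off the work surface, if the arm or the gripper's body presses on something with over 40 N, if the wrist force passes 120 N, or if a joint passes its speed limit or range.

## Robot

A 6-joint arm with a two-finger parallel gripper is mounted at the origin on a cart in front of the work surface, level with it; the furniture and walls round the work are solid. World frame = base frame: x ahead of the robot, y to its left, z up, the work surface at z = 0. Lengths are in m, angles in rad, forces in N, time in s.
With the tool pointing down it reaches from about 0.325 to 0.9 m from the base axis. Payload 3.5 kg.
Tool frame: the origin (TCP) lies midway between the tips of the shut fingers; the grasp point (between the pads) lies 19 mm behind it; x points along the fingers, y is the direction in which the jaws open and shut, and the axes are right-handed (so a half turn about x gives the same grasp; the last joint's range is limited). The gripper opens to 85 mm and grips with 20 to 120 N. Pads are 22 mm wide; open, the fingers measure 114 mm over their backs; the gripper's body (76 mm by 85 mm) begins 54 mm behind the grasp point. The pads swing forward as they close: fully open they stand 13 mm farther back than shut.
Start: joints at [-0.103, 0.276, -0.026, 1.268, 0, 1.467], TCP at [0.625, -0, 0.231] pointing down, gripper open.
Joint ranges: [-3.12, 3.12], [-0.85, 1.88], [-1.08, 1.24], [-1.95, 2.15], [-1.57, 1.53], [-3.14, 3.14]. Speed limits (rad/s): [2.57, 2.57, 3.14, 3.14, 3.14, 3.14].

## Interface

Orientations are given as a rotation vector (axis times angle).
In Python, from bench import status, imaging, workorder, spotter gives the robot as it stands. The module is installed in compiled form; this text tells all that it offers.
- The arm moves only by the shell command python3 -m crank 'ROWS'. ROWS is text: rows parted by semicolons, each of 7 numbers parted by spaces: the turn, a rotation vector about the tool's x, y, z in degrees, then the shift along the tool's x, y, z in m, then the opening, from -1 (shut) to 1 (fully open). A call has exactly 8 rows; each row is the pose to reach, as a shift and turn from the pose commanded when the call began, along the tool's axes at that moment; what a row does not reach only later rows make up. A row lasts 1/8 s, in which the tool goes at most 62.5 mm and 10.7 degrees, less where a joint would pass 70% of its speed; a pose out of reach is approached as far as the arm can. A call with a gripper value outside its range is refused whole. The fingers move at their own pace and stop on an object; the grip force is fixed at half the most. Time passes only in rows, so rows that repeat a pose let the fingers close, or fill a call up. It gives the time, the measured TCP pose, the force and the opening at its end, in the units of the state.
- status.read_state(): the state, without advancing time (a new reading comes with each control period).
- imaging.camera(name): name is "scene" or "side" or "wrist"; returns (picture, depth): 420x560x3 uint8, red, green, blue; 420x560 float32, m along the optical axis (not along the pixel's ray), 0 where there is no reading.
- imaging.camera_info(name): a dict with "fx", "fy", "cx", "cy" (pixels), "k1" (the pictures are not rectified: a ray, as slopes to the right and down, at radius r is drawn at 1 + k1 r^2 times it, then the intrinsics apply), "extrinsics" (4x4, takes a point from camera to world coordinates); the wrist camera has in their place "T_tool_cam" (4x4, takes a point from camera to tool coordinates, whose origin is the TCP and whose axes are the tool frame's). Camera axes: x right, y up, looking along -z (the intrinsics and any distortion apply to the point x, -y, -z); pixel columns grow to the right and rows downward; lengths in m; the calibration is good to about 2 mm. A picture is of the moment at which its call begins: read the wrist's pose just before it. camera_info takes no time and is no camera call.
- workorder.finish_job(): hands the job in, once; it reports no verdict.
Trained networks look in the newest picture that a camera, given by its name, has taken for a name from the list of things; names that differ only in an ending like _2 or _b are one class to them, and where a whole thing is asked for, a point or a joint stands for the part that bears it (a point fixed in the world has none). Each returns a list of dicts, best first, with "confidence" (0 to 1); they miss things now and then, are a little off and sometimes report something else, mostly with a low value. They report only what shows in the picture. A call takes as long as a camera call.
- spotter.search_frame(label, camera): "extent" ([left, top, width, height] in pixels, round what is visible of it).
The state is a dict: "time_s": time; "joints": joint angles; "qvel": joint speeds; "joint_torque": joint torques, N m; "eef_pos": TCP position; "tool_rot": TCP orientation; "ft_force": force on the tool from outside, world axes, zero at the start; "ft_torque": the same for the moment, N m; "opening": finger opening in m.
Only numpy, scipy, OpenCV 4.12 (cv2) and the standard library are available. Lean on these libraries where they do the work, as an engineer would, in place of code of your own. Each camera call takes 0.05 s, during which the arm holds its last target.

## Working session

There is one attempt and no reset: what is moved stays moved. The work goes in short steps, Python scripts to look and compute and a shell command to move; the robot and the scene stay as the last step left them, time stands still between calls to the robot, and variables do not carry over. Pictures are saved under pics/ and viewed, and the job is handed in when it is done.

```bash
mkdir -p pics; python3 - <<'E'
from bench import status, imaging, workorder, spotter
import cv2, numpy as np
print(status.read_state())
for n in ("scene","side","wrist"):
    p,d=imaging.camera(n); cv2.imwrite(f"pics/{n}0.png",p[:,:,::-1]); np.save(f"pics/{n}0.npy",d)
    print(n,imaging.camera_info(n))
    for l in ("cam_knob","thumbscrew_head","nest","pallet"):
        print(l,spotter.search_frame(l,n)[:2])
print(status.read_state()["time_s"])
E
```

```text
{'time_s': 0.0, 'joints': array([-1.03410177e-01,  2.77124122e-01, -2.78869638e-02,  1.26800418e+00,
       -5.54636073e-06,  1.46740175e+00]), 'qvel': array([-2.64276587e-05, -6.80092507e-04, -2.04805762e-03, -1.40706111e-03,
        2.03346985e-04, -8.65961514e-04]), 'joint_torque': array([-1.23772923e-03, -4.45513523e+01,  2.95201170e+01,  1.64704624e-02,
       -2.18722530e-04, -1.59438730e-05]), 'eef_pos': array([6.24218403e-01, 6.31719735e-05, 2.30162350e-01]), 'tool_rot': array([ 1.20833108,  1.21098244, -1.21073094]), 'ft_force': array([0.58093468, 0.09454479, 0.00421018]), 'ft_torque': array([ 0.0361779 , -0.0327479 , -0.01804682]), 'opening': 0.08559817661674583}
scene {'fx': 426.3766722174259, 'fy': 426.3766722174259, 'cx': 281.23042424747734, 'cy': 203.65619455518348, 'k1': -0.1146633470205193, 'extrinsics': array([[ 0.88333972,  0.21987694, -0.41396265,  0.01176863],
       [-0.4680518 ,  0.46136853, -0.75370193, -0.88210866],
       [ 0.02526767,  0.85953081,  0.51045894,  0.69896227],
       [ 0.        ,  0.        ,  0.        ,  1.        ]])}
cam_knob [{'extent': [
[... 1075 characters left out ...]
827, 'cy': 207.757385844571, 'k1': -0.007037069812457767, 'T_tool_cam': array([[ 3.03517738e-04,  3.03317939e-01, -9.52889362e-01,
        -1.42849785e-01],
       [ 9.99999750e-01,  5.16606911e-04,  4.82966674e-04,
         7.14742209e-04],
       [ 6.38761686e-04, -9.52889270e-01, -3.03317707e-01,
        -7.72897100e-02],
       [ 0.00000000e+00,  0.00000000e+00,  0.00000000e+00,
         1.00000000e+00]])}
cam_knob [{'extent': [154.7, 162.0, 56.8, 42.8], 'confidence': 0.77}]
thumbscrew_head [{'extent': [290.3, 83.0, 26.9, 41.7], 'confidence': 0.86}]
nest [{'extent': [152.0, 20.1, 271.0, 288.8], 'confidence': 0.78}]
pallet [{'extent': [194.8, 84.5, 178.4, 209.5], 'confidence': 0.72}]
0.75
```

View pics/wrist0.png

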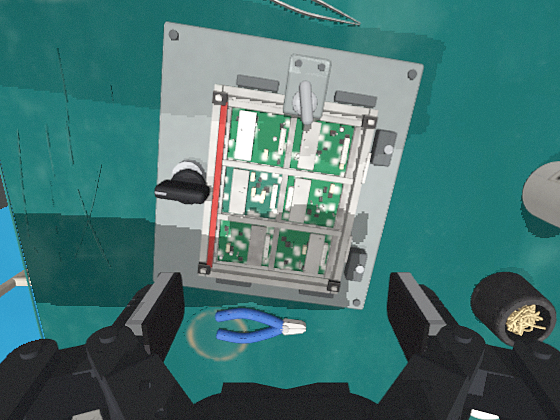

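View pics/scene0.png

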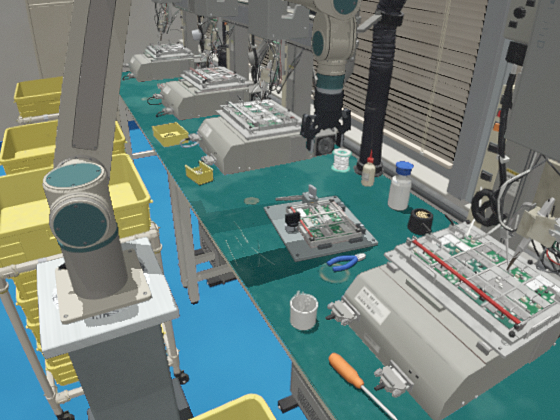

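View pics/side0.png

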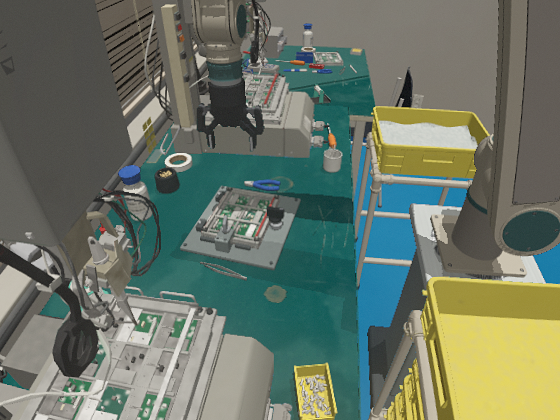

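```bash
cat > h.py <<'E'
from bench import status, imaging, workorder, spotter
import cv2, numpy as np
from scipy.spatial.transform import Rotation as R
def tool():
    s=status.read_state(); T=np.eye(4); T[:3,:3]=R.from_rotvec(s["tool_rot"]).as_matrix(); T[:3,3]=s["eef_pos"]; return T
def shot(n,name):
    T=tool(); p,d=imaging.camera(n); cv2.imwrite(f"pics/{name}.png",p[:,:,::-1]); 
    i=imaging.camera_info(n); E=i["extrinsics"] if "extrinsics" in i else T@i["T_tool_cam"]
    np.savez(f"pics/{name}.npz",p=p,d=d,E=E,K=[i["fx"],i["fy"],i["cx"],i["cy"],i["k1"]]); return p,d
def load(name):
    z=np.load(f"pics/{name}.npz"); return z["p"],z["d"],z["E"],z["K"]
def rays(uv,K):
    fx,fy,cx,cy,k=K; C=np.array([[fx,0,cx],[0,fy,cy],[0,0,1]])
    return cv2.undistortPoints(np.array(uv,float).reshape(-1,1,2),C,np.array([k,0,0,0.])).reshape(-1,2)
def plane(uv,z,E,K):
    r=rays(uv,K); D=np.c_[r[:,0],-r[:,1],-np.ones(len(r))]@E[:3,:3].T
    return E[:3,3]+D*((z-E[2,3])/D[:,2])[:,None]
def cloud(d,E,K):
    v,u=np.mgrid[:d.shape[0],:d.shape[1]]
    r=rays(np.c_[u.ravel(),v.ravel()],K); dd=d.ravel()[:,None]
    P=np.c_[r[:,0],-r[:,1],-np.ones(len(r))]*dd
    return (P@E[:3,:3].T+E[:3,3]).reshape(d.shape+(3,))
E
python3 - <<'E'
from h import *
T=tool();print(T.round(3))
p,d=shot("wrist","w1"); p,d,E,K=load("w1")
c=cloud(d,E,K)
# plate corners
print(plane([(166,22),(423,66),(361,309),(155,283)],.012,E,K).round(4))
for (u,v) in [(400,100),(200,50),(170,120),(385,250)]: print(c[v,u].round(4))
# knob top
m=(c[...,2]>.062)&(c[...,2]<.075)&(d>0)
for nm,(u0,v0,u1,v1) in {"knob":(145,150,220,215),"screw":(285,75,325,130)}.items():
    q=c[v0:v1,u0:u1].reshape(-1,3); print(nm,np.percentile(q[:,2],[50,90,97,99,100]).round(4))
    hi=q[q[:,2]>(.063 if nm=="knob" else .08)]; print(len(hi),hi.mean(0).round(4),hi.min(0).round(4),hi.max(0).round(4))
    if len(hi)>5:
        r=cv2.minAreaRect((hi[:,:2]*1000).astype(np.float32)); print(r, cv2.boxPoints(r))
big=cv2.resize(p[0:320,130:440],None,fx=2.4,fy=1.8); cv2.imwrite("pics/w1c.png",cv2.resize(p[10:220,140:430],None,fx=2.7,fy=2.7)[:,:,::-1])
E
```

```text
[[ 0.     1.    -0.     0.625]
 [-0.    -0.    -1.    -0.   ]
 [-1.     0.     0.     0.231]
 [ 0.     0.     0.     1.   ]]
[[ 0.5153  0.1426  0.012 ]
 [ 0.7577  0.1044  0.012 ]
 [ 0.7156 -0.1644  0.012 ]
 [ 0.4746 -0.1295  0.012 ]]
[0.7389 0.0732 0.0114]
[0.5453 0.1185 0.0127]
[0.5104 0.0542 0.0119]
[ 7.413e-01 -9.340e-02 -1.000e-04]
knob [0.0261 0.068  0.0695 0.0704 0.3742]
734 [ 0.5344 -0.0035  0.0799] [ 0.5077 -0.0161  0.0631] [0.6257 0.0773 0.3742]
((574.6363525390625, 22.0679931640625), (146.01437377929688, 36.11381912231445), 33.32421875) [[503.71332    -2.9525032]
 [523.5534    -33.128315 ]
 [645.5594     47.08849  ]
 [625.7193     77.2643   ]]
screw [0.0513 0.0888 0.0898 0.0904 0.3742]
497 [0.6418 0.0725 0.0912] [0.6257 0.0556 0.0812] [0.6478 0.0888 0.3742]
((642.3250732421875, 72.16950988769531), (21.243183135986328, 30.200170516967773), 35.245506286621094) [[624.9366    78.372025]
 [642.36456   53.70795 ]
 [659.71356   65.966995]
 [642.2856    90.63107 ]]
```

View pics/w1c.png

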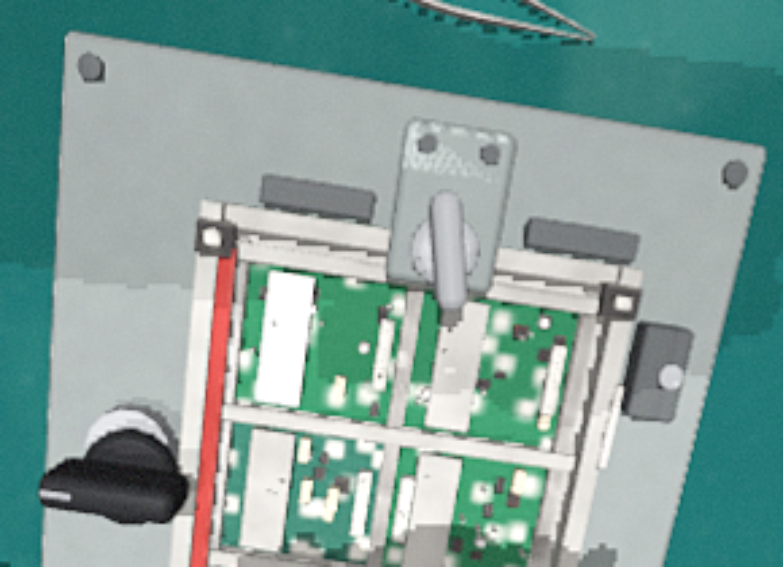

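```bash
python3 - <<'E'
from h import *
p,d,E,K=load("w1"); c=cloud(d,E,K)
yaw=np.deg2rad(-8.95); ex=np.array([np.cos(yaw),np.sin(yaw)]); ey=np.array([-ex[1],ex[0]])
for nm,(u0,v0,u1,v1),lo,hi_ in [("knob",(145,150,220,215),.064,.08),("screw",(285,75,325,130),.083,.1)]:
    q=c[v0:v1,u0:u1].reshape(-1,3); hi=q[(q[:,2]>lo)&(q[:,2]<hi_)]
    r=cv2.minAreaRect((hi[:,:2]*1000).astype(np.float32)); print(nm,len(hi),np.median(hi,0).round(4),r)
    w,V=np.linalg.eigh(np.cov(hi[:,:2].T)); print("dir",np.rad2deg(np.arctan2(V[1,1],V[0,1])))
    np.save(f"pics/{nm}.npy",hi)
    a=hi[:,:2]@ex; b=hi[:,:2]@ey; print("nest-frame extents",a.min(),a.max(),b.min(),b.max())
cor=np.array([[ 0.5153,0.1426],[0.7577,0.1044],[0.7156,-0.1644],[0.4746,-0.1295]])
print(cor@ex,cor@ey)
E
```

```text
knob 690 [ 0.5307 -0.0067  0.0685] ((530.2861938476562, -7.789949417114258), (13.711921691894531, 44.841583251953125), 81.88462829589844)
dir 170.9812106175372
nest-frame extents 0.5025674465809147 0.5474880155538274 0.0680651838457859 0.08175806985767387
screw 487 [0.6419 0.0726 0.0886] ((642.2005004882812, 72.17700958251953), (8.95820426940918, 33.357933044433594), 4.973326206207275)
dir 94.91756830072728
nest-frame extents 0.61603003521125 0.6306428991060089 0.15489139694589146 0.187504605433829
[0.48684132 0.73223284 0.73246331 0.48896813] [ 0.22103027  0.22100615 -0.05107067 -0.05408857]
```

```bash
python3 -m crank '-10 0 0 0.015 -0.012 0.001 1;-20 0 0 0.03 -0.024 0.002 1;-30 0 0 0.045 -0.036 0.003 1;-40 0 0 0.06 -0.048 0.004 1;-50 0 0 0.075 -0.06 0.005 1;-60 0 0 0.09 -0.075 0.006 1;-70.5 0 0 0.105 -0.088 0.007 1;-81 0 0 0.12 -0.0947 0.0078 1'; python3 - <<'E'
from h import *
print(tool().round(4),status.read_state()["joints"])
p,d=shot("wrist","w2")
E
```

```text
time_s: 1.8
eef_pos: [0.5296, -0.0078, 0.1109]
tool_rot: [0.119, 1.568, -0.119]
ft_force: [0.2, 0.6, 0.4]
opening: 0.0854
[[-1.000e-04  1.505e-01  9.886e-01  5.296e-01]
 [-0.000e+00  9.886e-01 -1.505e-01 -7.800e-03]
 [-1.000e+00 -0.000e+00 -1.000e-04  1.109e-01]
 [ 0.000e+00  0.000e+00  0.000e+00  1.000e+00]] [-1.36775362e-01  2.04607928e-01 -3.88873928e-01  9.77402303e-01
 -1.65869244e-05  1.43054458e-02]
```

View pics/w2.png

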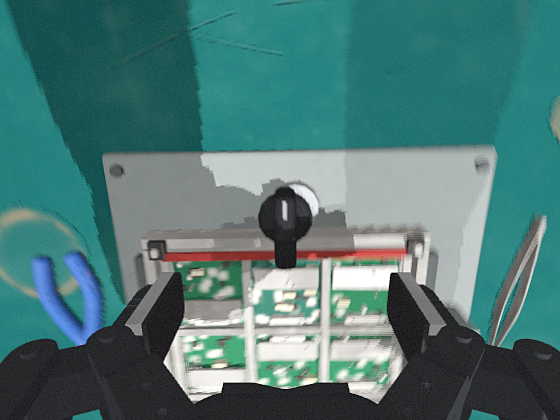

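```bash
python3 - <<'E'
from h import *
p,d,E,K=load("w2"); c=cloud(d,E,K)
q=c[160:275,245:325].reshape(-1,3)
hi=q[(q[:,2]>.062)&(q[:,2]<.08)]
print(len(hi),hi.min(0),hi.max(0),np.percentile(hi[:,2],99)); print(cv2.minAreaRect((hi[:,:2]*1000).astype(np.float32)))
E
```

```text
1645 [ 0.50613797 -0.01685442  0.06206055] [0.5511681  0.00137958 0.07125004] 0.07050653646279545
((528.6036376953125, -7.849565505981445), (12.933846473693848, 45.33121871948242), 81.06189727783203)
```

```bash
python3 -m crank '0 0 0 0.017 0 0 1;0 0 0 0.034 0 0 1;0 0 0 0.05 0 0 1;0 0 0 0.06 0 0 1;0 0 0 0.066 0 0 1;0 0 0 0.066 0 0 0;0 0 0 0.066 0 0 -1;0 0 0 0.066 0 0 -1'
python3 -m crank '0 0 0 0 0 0 -1;0 0 0 0 0 0 -1;0 0 0 0 0 0 -1;0 0 0 0 0 0 -1;0 0 0 0 0 0 -1;5 0 0 0 0 0 -1;5 0 0 0 0 0 -1;5 0 0 0 0 0 -1'; python3 - <<'E'
from h import *
shot("wrist","w3"); s=status.read_state(); print(s["ft_force"],s["ft_torque"])
E
```

```text
time_s: 2.85
eef_pos: [0.5308, -0.0079, 0.0459]
tool_rot: [0.123, 1.566, -0.123]
ft_force: [-0.4, 0.5, -0.2]
opening: 0.0321
time_s: 3.85
eef_pos: [0.5306, -0.0082, 0.0459]
tool_rot: [0.191, 1.562, -0.192]
ft_force: [-2.2, -1.2, 5.6]
opening: 0.0118
[-1.30854401 -0.75511137  6.05132401] [-0.19017013  0.31757083 -0.00537937]
```

View pics/w3.png

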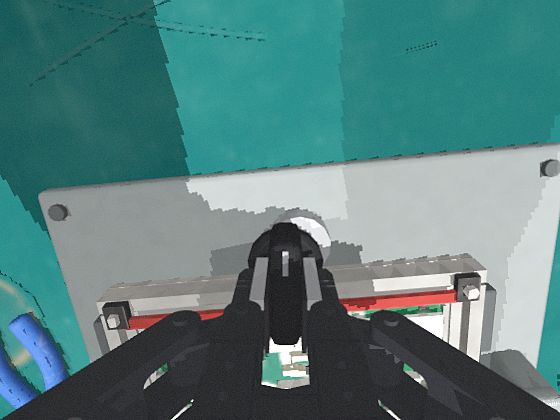

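```bash
python3 -m crank '8 0 0 0 0 0 -1;16 0 0 0 0 0 -1;24 0 0 0 0 0 -1;32 0 0 0 0 0 -1;40 0 0 0 0 0 -1;48 0 0 0 0 0 -1;56 0 0 0 0 0 -1;60 0 0 0 0 0 -1'
python3 - <<'E'
from h import *
s=status.read_state(); print(s["ft_force"],s["ft_torque"],s["joints"])
E
```

```text
time_s: 4.9
eef_pos: [0.5294, -0.0094, 0.0459]
tool_rot: [0.999, 1.327, -1.006]
ft_force: [-4.3, -5.1, 8.9]
opening: 0.0119
[-4.3125124  -5.14461493  8.86951462] [-0.91615438  0.83347507  0.29193354] [-0.1374841   0.2812688  -0.45135968  0.83949646 -0.00420124  1.15660932]
```

```bash
python3 -m crank '4 0 0 0 0 0 -1;8 0 0 0 0 0 -1;10 0 0 0 0 0 -1;10 0 0 0 0 0 -1;10 0 0 0 0 0 -1;10 0 0 0 0 0 -1;10 0 0 0 0 0 -1;10 0 0 0 0 0 -1'
python3 - <<'E'
from h import *
s=status.read_state(); print(s["ft_force"],s["ft_torque"],s["joints"])
shot("wrist","w4"); shot("side","s4")
p,d,E,K=load("s4"); cv2.imwrite("pics/s4c.png",cv2.resize(p[170:280,160:320],None,fx=5,fy=5)[:,:,::-1])
E
```

```text
time_s: 5.9
eef_pos: [0.5292, -0.0094, 0.046]
tool_rot: [1.123, 1.258, -1.131]
ft_force: [-4.6, -5.5, 9.0]
opening: 0.012
[-4.59727114 -5.48361519  8.97624374] [-1.12668214  1.02663476  1.94413104] [-0.13699334  0.28113525 -0.45138221  0.83985595 -0.00516074  1.32317408]
```

View pics/w4.png

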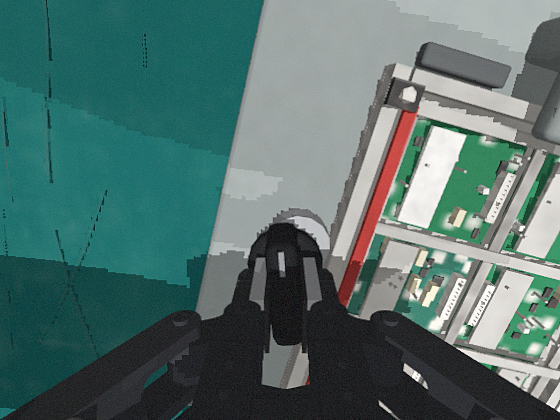

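View pics/s4c.png

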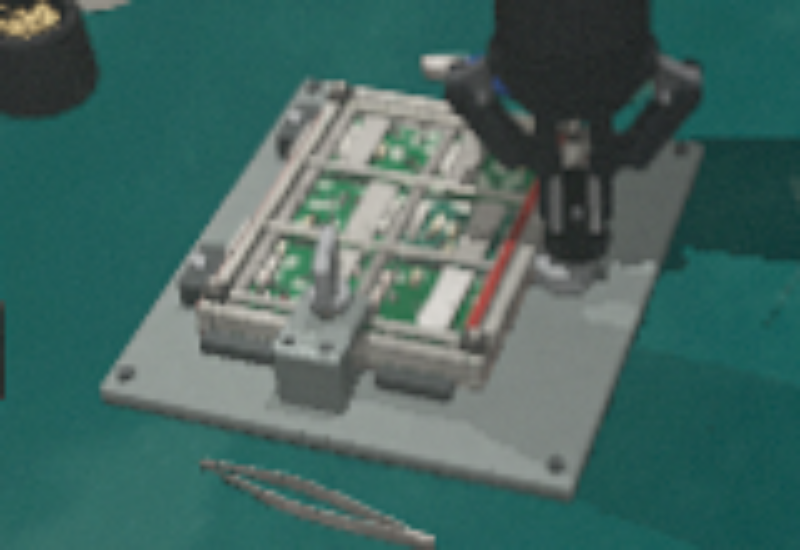

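```bash
python3 - <<'E'
from h import *
yaw=np.deg2rad(-8.95); ex=np.array([np.cos(yaw),np.sin(yaw)]); ey=np.array([-ex[1],ex[0]])
for n in ("w1","w4","s4"):
    p,d,E,K=load(n); c=cloud(d,E,K); q=c.reshape(-1,3)[d.ravel()>0]
    a=q[:,:2]@ex-.6242; b=q[:,:2]@ey-.0748
    m=(q[:,2]>.025)&(q[:,2]<.036)&(b>25)|((q[:,2]>.026)&(q[:,2]<.036)&(b>.03)&(b<.08)&(a>-.095)&(a<-.05))
    print(n,m.sum(),np.percentile(a[m],[0.5,2,5,10]).round(4))
    m=(q[:,2]>.037)&(q[:,2]<.045)&(b>.07)&(b<.105)&(a>-.1)&(a<-.05); print("post",m.sum(),a[m].mean() if m.any() else None)
E
```

```text
w1 1289 [-0.0839 -0.0834 -0.0827 -0.0815]
post 111 -0.07685062721448023
w4 4054 [-0.0787 -0.0786 -0.0784 -0.078 ]
post 635 -0.07278456869078376
s4 86 [-0.081  -0.0807 -0.0806 -0.0803]
post 15 -0.07312210597845516
```

```bash
python3 -m crank '-4 0 0 0 0 0 -1;-6 0 0 0 0 0 1;-6 0 0 0 0 0 1;-6 0 0 0 0 0 1;-6 0 0 0 0 0 1;-6 0 0 0 0 0 1;-6 0 0 0 0 0 1;-6 0 0 0 0 0 1'
python3 -m crank '0 0 0 0 0 0 1;0 0 0 -0.005 0 0 1;0 0 0 -0.02 0 0 1;0 0 0 -0.035 0 0 1;0 0 0 -0.05 0 0 1;0 0 0 -0.065 0 0 1;0 0 0 -0.075 0 0 1;0 0 0 -0.08 0 0 1'
python3 - <<'E'
from h import *
s=status.read_state(); print(s["ft_force"],s["ft_torque"],s["joints"])
print(tool().round(4))
shot("wrist","w5"); 
yaw=np.deg2rad(-8.95); ex=np.array([np.cos(yaw),np.sin(yaw)]); ey=np.array([-ex[1],ex[0]])
for n in ("w5",):
    p,d,E,K=load(n); c=cloud(d,E,K); q=c.reshape(-1,3)[d.ravel()>0]
    a=q[:,:2]@ex-.6242; b=q[:,:2]@ey-.0748
    m=((q[:,2]>.026)&(q[:,2]<.036)&(b>.03)&(b<.08)&(a>-.095)&(a<-.05))
    print(n,m.sum(),np.percentile(a[m],[0.5,2,5,10]).round(4))
    for lo,hi,nm,bb in ((.062,.075,"knob",(-.04,.04)),(.081,.1,"screw",(.06,.13))):
        m=(q[:,2]>lo)&(q[:,2]<hi)&(b>bb[0])&(b<bb[1]); 
        if m.sum()>9: print(nm,m.sum(),cv2.minAreaRect((q[m,:2]*1000).astype(np.float32)),np.percentile(q[m,2],98))
E
```

```text
time_s: 7.0
eef_pos: [0.5303, -0.0078, 0.0453]
tool_rot: [1.054, 1.301, -1.053]
ft_force: [0.4, 0.4, -0.1]
opening: 0.0856
time_s: 8.0
eef_pos: [0.5307, -0.0078, 0.1262]
tool_rot: [1.054, 1.3, -1.053]
ft_force: [0.1, 0.6, 0.0]
opening: 0.0853
[0.06434652 0.60919589 0.00455618] [ 0.03005636 -0.03841251 -0.02571149] [-1.36620796e-01  1.90191922e-01 -3.70457776e-01  1.00906781e+00
  1.50252775e-05  1.22471914e+00]
[[ 1.100e-03  9.781e-01  2.079e-01  5.307e-01]
 [-1.000e-04  2.079e-01 -9.781e-01 -7.800e-03]
 [-1.000e+00  1.000e-03  4.000e-04  1.262e-01]
 [ 0.000e+00  0.000e+00  0.000e+00  1.000e+00]]
w5 1796 [-0.0786 -0.0785 -0.0783 -0.0778]
knob 1529 ((529.6077270507812, -7.2946014404296875), (13.572392463684082, 45.851280212402344), 80.31611633300781) 0.07032486657796422
screw 1529 ((641.2058715820312, 71.83232879638672), (9.656258583068848, 33.41061782836914), 3.542023181915283) 0.090430395530419
```

View pics/w5.png

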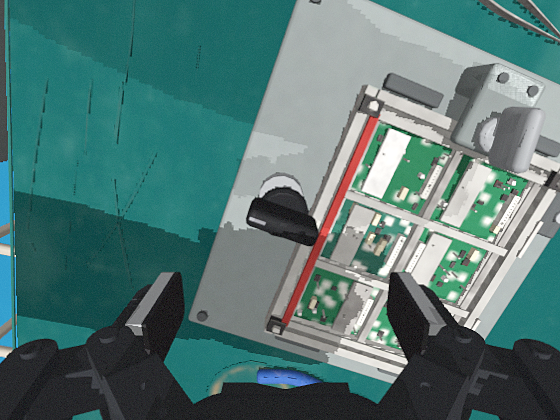

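```bash
python3 -m crank '-10 0 0 -0.005 0.015 -0.007 1;-20 0 0 -0.005 0.03 -0.014 1;-30 0 0 -0.005 0.046 -0.021 1;-41 0 0 -0.005 0.062 -0.028 1;-52 0 0 -0.005 0.078 -0.035 1;-62 0 0 -0.005 0.094 -0.042 1;-73 0 0 -0.005 0.11 -0.049 1;-83 0 0 -0.005 0.125 -0.055 1'
python3 -m crank '-10 0 0 0 0 0 1;-20 0 0 0 0 0 1;-30 0 0 0 0 0 1;-41 0 0 0 0 0 1;-52 0 0 0 0 0 1;-63 0 0 0 0 0 1;-74 0 0 0 0 0 1;-84 0 0 0 0 0 1'
python3 - <<'E'
from h import *
T=tool(); print(T.round(4),np.rad2deg(np.arctan2(T[1,1],T[0,1])),status.read_state()["joints"])
shot("wrist","w6")
p,d,E,K=load("w6"); c=cloud(d,E,K); q=c.reshape(-1,3)[d.ravel()>0]
m=(q[:,2]>.081)&(q[:,2]<.1)&(np.hypot(q[:,0]-.6415,q[:,1]-.072)<.03)
r=cv2.minAreaRect((q[m,:2]*1000).astype(np.float32)); print(m.sum(),r)
E
```

```text
time_s: 9.05
eef_pos: [0.641, 0.0724, 0.1294]
tool_rot: [-0.073, 1.571, 0.073]
ft_force: [0.3, 0.1, -0.7]
opening: 0.0853
time_s: 10.05
eef_pos: [0.6405, 0.0719, 0.1294]
tool_rot: [-1.196, 1.218, 1.198]
ft_force: [-0.3, -0.2, 0.4]
opening: 0.0855
[[-1.700e-03 -9.999e-01  1.630e-02  6.405e-01]
 [-0.000e+00  1.630e-02  9.999e-01  7.190e-02]
 [-1.000e+00  1.700e-03 -1.000e-04  1.294e-01]
 [ 0.000e+00  0.000e+00  0.000e+00  1.000e+00]] 179.0661104128083 [ 1.16020131e-02  3.77551343e-01 -1.09240806e-01  1.08573874e+00
 -2.56088352e-05 -1.54289491e+00]
864 ((641.9330444335938, 70.75553131103516), (9.048166275024414, 33.12824249267578), 5.16213846206665)
```

View pics/w6.png

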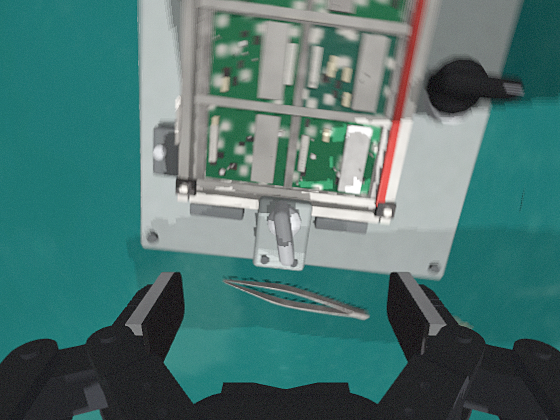

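```bash
python3 -m crank '-5.5 0 0 0.015 -0.001 0 1;-5.5 0 0 0.03 -0.001 0 1;-5.5 0 0 0.045 -0.001 0 1;-5.5 0 0 0.057 -0.001 0 1;-5.5 0 0 0.063 -0.001 0 1;-5.5 0 0 0.063 -0.001 0 0;-5.5 0 0 0.063 -0.001 0 -1;-5.5 0 0 0.063 -0.001 0 -1'
python3 -m crank '0 0 0 0 0 0 -1;0 0 0 0 0 0 -1;0 0 0 0 0 0 -1;0 0 0 0 0 0 -1;0 0 0 0 0 0 -1;4 0 0 0 0 0 -1;8 0 0 0 0 0 -1;8 0 0 0 0 0 -1'
python3 - <<'E'
from h import *
T=tool(); s=status.read_state(); print(T[:3,3].round(4),np.rad2deg(np.arctan2(T[1,1],T[0,1])),s["joints"],s["ft_torque"])
shot("wrist","w7")
E
```

```text
time_s: 11.1
eef_pos: [0.6427, 0.072, 0.068]
tool_rot: [-1.264, 1.173, 1.262]
ft_force: [-0.7, -0.1, -0.1]
opening: 0.0319
time_s: 12.1
eef_pos: [0.6417, 0.0719, 0.0677]
tool_rot: [-1.16, 1.241, 1.161]
ft_force: [-3.1, -0.7, 5.3]
opening: 0.0076
[0.6417 0.0719 0.0677] 176.18994382596702 [ 1.15784247e-02  4.34512884e-01 -1.68030509e-01  9.69062722e-01
 -1.67669684e-04 -1.49271990e+00] [-0.11670514  0.74060244 -0.05394285]
```

View pics/w7.png

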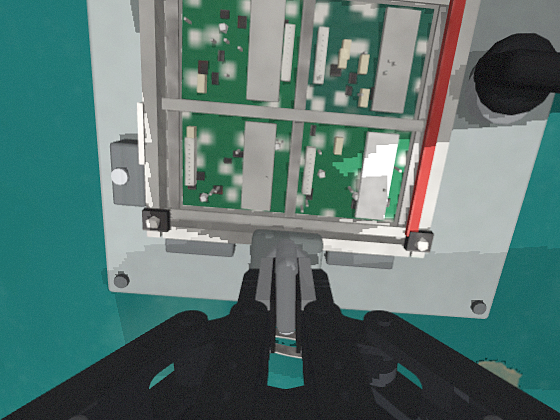

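```bash
python3 -m crank '10 0 0 0.0002 0 0 -1;20 0 0 0.0003 0 0 -1;30 0 0 0.0005 0 0 -1;40 0 0 0.0007 0 0 -1;50 0 0 0.0008 0 0 -1;60 0 0 0.001 0 0 -1;70 0 0 0.0012 0 0 -1;80 0 0 0.0013 0 0 -1'
python3 -m crank '5 0 0 0.0001 0 0 -1;10 0 0 0.0002 0 0 -1;15 0 0 0.0003 0 0 -1;18 0 0 0.0003 0 0 -1;19 0 0 0.0003 0 0 -1;19 0 0 0.0003 0 0 -1;19 0 0 0.0003 0 0 -1;19 0 0 0.0003 0 0 -1'
python3 - <<'E'
from h import *
T=tool(); s=status.read_state(); print(T[:3,3].round(4),np.rad2deg(np.arctan2(T[1,1],T[0,1])),s["joints"],s["ft_torque"])
shot("wrist","w8")
E
```

```text
time_s: 13.15
eef_pos: [0.6412, 0.072, 0.0664]
tool_rot: [-0.081, 1.571, 0.081]
ft_force: [-3.2, 0.1, 6.5]
opening: 0.0078
time_s: 14.15
eef_pos: [0.6412, 0.0722, 0.0662]
tool_rot: [0.172, 1.566, -0.173]
ft_force: [-4.3, -0.3, 6.6]
opening: 0.008
[0.6412 0.0722 0.0662] 77.4240864020205 [ 1.20704207e-02  4.35814507e-01 -1.69534521e-01  9.67056139e-01
 -1.05190780e-04  2.31561968e-01] [-0.13424832  1.06245948  0.857468  ]
```

View pics/w8.png

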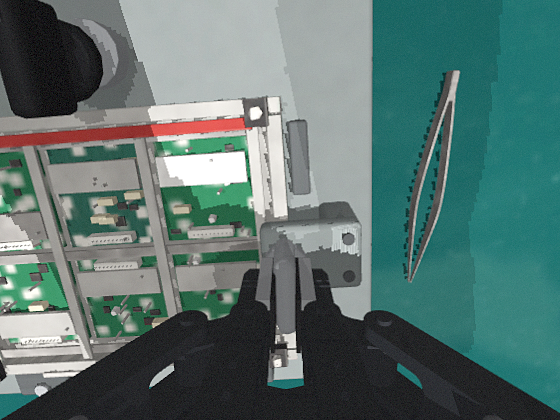

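```bash
python3 -m crank '-10 0 0 -0.0001 0 0 -1;-20 0 0 -0.0003 0 0 -1;-30 0 0 -0.0005 0 0 -1;-40 0 0 -0.0006 0 0 -1;-50 0 0 -0.0008 0 0 -1;-60 0 0 -0.001 0 0 -1;-70 0 0 -0.0011 0 0 -1;-79 0 0 -0.0013 0 0 -1'
python3 -m crank '-5 0 0 -0.0001 0 0 -1;-10 0 0 -0.0002 0 0 -1;-14 0 0 -0.0002 0 0 -1;-15 0 0 -0.0002 0 0 -1;-15 0 0 -0.0002 0 0 -1;-15 0 0 -0.0002 0 0 -1;-15 0 0 -0.0002 0 0 -1;-15 0 0 -0.0002 0 0 -1'
python3 - <<'E'
from h import *
T=tool(); s=status.read_state(); print(T[:3,3].round(4),np.rad2deg(np.arctan2(T[1,1],T[0,1])),s["opening"],s["ft_torque"],s["qvel"])
shot("wrist","w9")
yaw=np.deg2rad(-8.95); ex=np.array([np.cos(yaw),np.sin(yaw)]); ey=np.array([-ex[1],ex[0]])
p,d,E,K=load("w9"); c=cloud(d,E,K); q=c.reshape(-1,3)[d.ravel()>0]
a=q[:,:2]@ex-.6242; b=q[:,:2]@ey-.0748
m=((q[:,2]>.026)&(q[:,2]<.036)&(b>.03)&(b<.08)&(a>-.095)&(a<-.05))
print(m.sum(),np.percentile(a[m],[0.5,2,5,10]).round(4))
E
```

```text
time_s: 15.2
eef_pos: [0.6415, 0.0719, 0.0674]
tool_rot: [-0.902, 1.377, 0.903]
ft_force: [-3.2, 0.5, 5.4]
opening: 0.0075
time_s: 16.2
eef_pos: [0.6416, 0.0719, 0.0676]
tool_rot: [-1.095, 1.279, 1.096]
ft_force: [-3.5, -0.3, 5.5]
opening: 0.0078
[0.6416 0.0719 0.0676] 171.22725874073123 0.007755055105337492 [-0.11980549  0.71161621  0.03210371] [ 0.00039584 -0.00129002 -0.00026399  0.00080873 -0.00026505 -0.00081013]
3256 [-0.0784 -0.078  -0.0774 -0.0765]
```

View pics/w9.png

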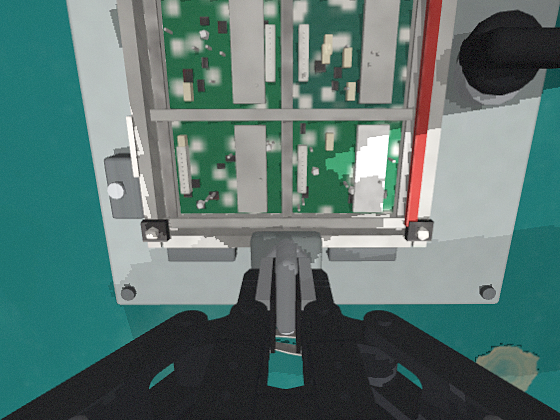

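```bash
python3 -c "
from bench import workorder; print(workorder.finish_job())"
```

```text
the job is handed in; nothing more can be done
None
```

The job is handed in at about 16 s on the robot's clock, with the thumbscrew still gripped a quarter turn off its seat. `finish_job` reports no verdict, so the results below come from my own checks.

- **Cam knob:** I twisted it clockwise to its stop; the wrist torque rose from 0.3 to 1.9 N m there. The pallet's front edge moved about 5 mm, to −78.6 mm in the nest frame against −78 mm for home. After I let go, the knob sprang back to its rest direction.
- **Thumbscrew:** I turned it clockwise until it seated, where the torque rose from about 0.05 to 0.86 N m. I then backed it off to a blade angle of about 90° to the nest (jaw yaw 171.2°, about 1.57 rad). The fingers are closed on the blade at 7.8 mm and the arm is at rest.
- **Final look:** In the last wrist picture the pallet is still home (front edge about −78.4 mm) and the knob is at rest and untouched. I felt no contact with any bystander, but I did not measure their positions at the end.

None of these checks failed. The only mismatch is that the fingers read 1 to 1.5 mm less than the given thickness on both grips (7.8 for 9 mm, 11.9 for 13 mm).

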